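# Drop-in idler roller

## Task

Fit the long roller into the grey slotted stand: lower it so that both ends of its axle go down into the two open slots and rest on the slot bottoms, lying level, then let go. Do not drop it in, and leave the short roller in its plywood rest.

Things in the scene. Friction and masses are not known exactly. Their poses are not given: they have to be found in the camera images.
- long_roller: Part to fit, 0.4 kg: bare steel tube 40 mm diameter, 110 mm long, on a dark axle 12 mm diameter, 190 mm overall (40 mm out each end). Origin at its middle on the axis, x along the axle; either end fits either slot. Starts level in a V notch of the plywood rest, axis 45 mm above the bench; grip it from above across the tube at mid-length.
- short_roller: Wrong roller, to be left alone: same 40 mm tube but 92 mm long, axle only 124 mm overall, too short to reach both slots. Origin at its middle, x along the axle. Lies parallel to the long one in the other notch of the rest, 120 mm away axis to axis.
- slot_stand: Grey steel stand, fixed. Base 200 x 100 x 10 mm; origin under its centre at bench level, x from upright to upright (seated axle lies along x), z up. Uprights 12 mm thick centred at x = +-73 mm, 80 mm wide, 90 mm high, each with a slot at y = 0: 56 mm wide at the top, tapering to 20 mm at z = 72, then straight to a flat bottom at z = 54. Seated roller axis: z = 60 mm.
- roller_rest: Low plywood rest, fixed, holding both rollers: two strips with V notches, 200 mm long along y, 12 mm thick, centred at x = +-34 mm (56 mm clear between them, where fingers can reach down either side of a tube), 32 mm high. Origin under its centre at bench level; rollers lie along x in notches at y = +-60 mm.

How it is judged:
At the end, for the whole second after the job is handed in: Long roller at rest (under 0.02 m/s) with both axle ends on the slot bottoms: axis 60 mm up within 4 mm, level within 3.4 degrees, along the stand within 9.7 degrees, middle within 10 mm of the slot line and 16 mm of midway between the uprights; short roller within 30 mm of its start (z of long_roller in the frame of slot_stand between 0.056 and 0.064 m and y of long_roller in the frame of slot_stand between -0.01 and 0.01 m and x of long_roller in the frame of slot_stand between -0.016 and 0.016 m and angle between the x axis of long_roller and the x axis of slot_stand, either way round below 0.17 rad and angle between long_roller's own x axis and vertical between 1.51 and 1.63 rad and linear speed of long_roller below 0.02 m/s and distance of short_roller from where it was at the start of the episode below 0.03 m); the robot touches nothing.
It fails at once if the long roller is dropped: it moves faster than 0.8 m/s without the fingers touching it (a free fall of about 33 mm) (linear speed of long_roller above 0.8 m/s and contact force between the fingers and long_roller below 0.05 N).
It fails at once if the short roller is taken out of its rest (moved more than 50 mm) (distance of short_roller from where it was at the start of the episode above 0.05 m).
It also fails if it takes over 37 s, if anything falls off the work surface, if the arm or the gripper's body presses on something with over 40 N, if the wrist force passes 120 N, or if a joint passes its speed limit or range.

## Robot

A 7-joint arm with a two-finger parallel gripper is mounted at the origin on a cart in front of the work surface, level with it; the furniture and walls round the work are solid. World frame = base frame: x ahead of the robot, y to its left, z up, the work surface at z = 0. Lengths are in m, angles in rad, forces in N, time in s.
With the tool pointing down it reaches from about 0.425 to 0.925 m from the base axis. Payload 6.8 kg.
Tool frame: the origin (TCP) lies midway between the tips of the shut fingers; the grasp point (between the pads) lies 19 mm behind it; z points along the fingers, y is the line along which they close (so a half turn about z gives the same grasp; the last joint's range is limited). The gripper opens to 85 mm and grips with 20 to 120 N. Pads are 22 mm wide; open, the fingers measure 114 mm over their backs; the gripper's body (76 mm by 85 mm) begins 54 mm behind the grasp point. The pads swing forward as they close: fully open they stand 13 mm farther back than shut.
Start: joints at [-1.263, 0.477, 0.022, 1.555, -0.011, 1.109, -0.083], TCP at [0.273, 0.618, 0.211] pointing down, gripper open.
Joint ranges: [-2.96, 2.96], [-0.34, 2.1], [-1.41, 1.46], [0.24, 2.44], [-1.37, 4.51], [0.17, 1.92], [-2.96, 2.96]. Speed limits (rad/s): [2.39, 2.39, 3.14, 3.14, 3.14, 3.14, 3.14].

## Interface

Orientations are given as a unit quaternion [w, x, y, z].
In Python, from station import bot, imaging gives the robot as it stands.
- The arm moves only by the tool move_arm, never from a script. Its argument "commands" is a list that holds one entry, the list of rows, each a list of 7 numbers: the shift along the tool's x, y, z in m, then the turn, a rotation vector about the tool's x, y, z in degrees, then the finger opening in m, from 0 to 0.0854. In form: [[[x, y, z, rx, ry, rz, grip], ...]]. A call has 1 to 20 rows; each row shifts and turns the commanded pose from where the row before left it, along the tool's axes as they then stand; what a row does not reach is not made up. A row lasts 1/8 s, in which the tool goes at most 62.5 mm and 10.7 degrees, less where a joint would pass 70% of its speed; a pose out of reach is approached as far as the arm can. A call is refused whole if a number of a shift passes 0.0625 or a number of a turn 10.7, either way. A call with a gripper value outside its range is refused whole. The fingers move at their own pace and stop on an object; "squeeze" is the grip in N (left out, the last holds). Time passes only in rows, so rows that do not move let the fingers close. It gives the time, the measured TCP pose, the force, the opening and the grip force at its end, in the units of the state.
- bot.get_obs(): the state, without advancing time (a new reading comes with each control period).
- imaging.read_camera(name): name is "scene" or "top" or "wrist"; returns the picture (400x640x3 uint8, red, green, blue); there is no depth.
- imaging.calibration(name): a dict with "intrinsics" (3x3 intrinsics, pixels), "k1" (the pictures are not rectified: a ray, as slopes to the right and down, at radius r is drawn at 1 + k1 r^2 times it, then the intrinsics apply), "extrinsics" (4x4, takes a point from camera to world coordinates); the wrist camera has in their place "mount" (4x4, takes a point from camera to tool coordinates, whose origin is the TCP and whose axes are the flange's). Camera axes: x right, y down, z forward; pixel columns grow to the right and rows downward; lengths in m; the calibration is good to about 2 mm. A picture is of the moment at which its call begins: read the wrist's pose just before it. calibration takes no time and is no camera call.
- bot.hand_in(): hands the job in; it is judged then, once.
The state is a dict: "t": time; "q": joint angles; "joint_vel": joint speeds; "joint_torque": joint torques, N m; "eef_pos": TCP position; "tool_rot": TCP orientation; "contact_force": force on the tool from outside, world axes, zero at the start; "torque": the same for the moment, N m; "gripper_width": opening from 0.0 (shut) to 1.0 (fully open); "grasp_force": force on a finger pad.
Only numpy, scipy, OpenCV 4.12 (cv2) and the standard library are available. Lean on these libraries where they do the work, as an engineer would, in place of code of your own. Each camera call takes 0.05 s, during which the arm holds its last target. There are 200 camera calls.

## Working session

There is one attempt and no reset: what is moved stays moved. The work goes in short steps, Python scripts to look and compute and a tool call to move; the robot and the scene stay as the last step left them, time stands still between calls to the robot, and variables do not carry over. Pictures are saved under pics/ and viewed, at most 11 in all, crops included, and the job is handed in when it is done.

Besides the shell and the picture viewer there is one more tool, called after "Emit:" by a JSON object that holds its "name" and its "arguments", one argument or row to a line. move_arm: Moves the arm, as the interface text tells. Its arguments: {"type":"object","properties":{"commands":{"type":"array","items":{"type":"array","items":{"type":"array","items":{"type":"number"}}}},"squeeze":{"type":"number"}},"required":["commands"]}

```bash
mkdir -p pics; python3 - <<'E'
from station import bot, imaging
import cv2
o=bot.get_obs(); print({k:o[k] for k in('t','eef_pos','tool_rot','gripper_width','contact_force')})
a=imaging.read_camera('top');b=imaging.read_camera('scene')
cv2.imwrite('pics/top.png',a[:,:,::-1]);cv2.imwrite('pics/scene.png',b[:,:,::-1])
for n in('top','scene','wrist'):print(n,imaging.calibration(n))
E
```

```text
{'t': 0.0, 'eef_pos': array([0.27240949, 0.61687081, 0.21010668]), 'tool_rot': array([-1.29252579e-04,  2.06393638e-01,  9.78468591e-01, -9.30105807e-04]), 'gripper_width': 0.9998752303987162, 'contact_force': array([ 0.749142  , -0.00402764, -0.06673668])}
top {'intrinsics': array([[463.00128162,   0.        , 325.44275082],
       [  0.        , 463.00128162, 191.10110418],
       [  0.        ,   0.        ,   1.        ]]), 'k1': -0.023235250242084286, 'extrinsics': array([[ 0.00640022, -0.98488898,  0.17306859,  0.31588108],
       [-0.99997834, -0.00603818,  0.0026183 ,  0.01726305],
       [-0.00153371, -0.1730816 , -0.98490629,  1.1613518 ],
       [ 0.        ,  0.        ,  0.        ,  1.        ]])}
scene {'intrinsics': array([[515.34563696,   0.        , 324.11880542],
       [  0.        , 515.34563696, 189.62709829],
       [  0.        ,   0.        ,   1.        ]]), 'k1': 0.007904025646565003, 'extrinsics': array([[ 0.72388897, -0.39099674,  0.56842442, -0.24067593],
       [-0.68984242, -0.39813332,  0.60465469, -0.79543026],
       [-0.01010931, -0.82982614, -0.55793045,  0.81824609],
       [ 0.        ,  0.        ,  0.        ,  1.        ]])}
wrist {'intrinsics': array([[317.91642299,   0.        , 322.69496345],
       [  0.        , 317.91642299, 202.29335504],
       [  0.        ,   0.        ,   1.        ]]), 'k1': -0.04228519175036159, 'mount': array([[-6.26420475e-04, -9.63508977e-01, -2.67675287e-01,
         6.74238039e-02],
       [ 9.99999594e-01, -7.77049657e-04,  4.56800102e-04,
         5.82755927e-04],
       [-6.48127989e-04, -2.67674892e-01,  9.63509072e-01,
        -1.63162455e-01],
       [ 0.00000000e+00,  0.00000000e+00,  0.00000000e+00,
         1.00000000e+00]])}
```

View pics/top.png

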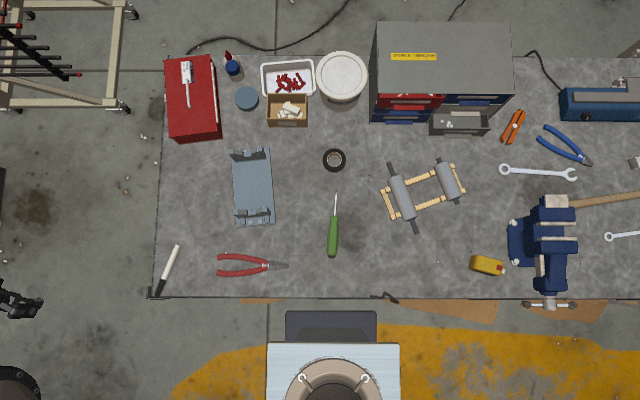

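View pics/scene.png

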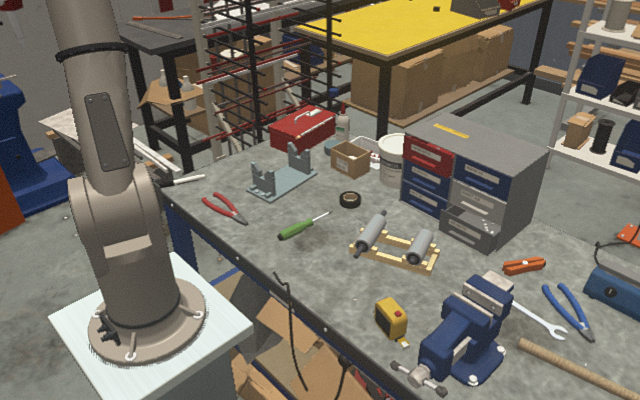

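```bash
cat > h.py <<'E'
import numpy as np, cv2
from station import bot, imaging
from scipy.spatial.transform import Rotation as R
def cam(n,obs=None):
    c=imaging.calibration(n)
    if n=='wrist':
        q=obs['tool_rot'];T=np.eye(4);T[:3,:3]=R.from_quat(np.r_[q[1:],q[0]]).as_matrix();T[:3,3]=obs['eef_pos'];E=T@c['mount']
    else:E=c['extrinsics']
    return c['intrinsics'],c['k1'],E
def ray(c,uv):
    K,k,E=c;uv=np.atleast_2d(np.float64(uv)).reshape(-1,1,2)
    p=cv2.undistortPoints(uv,K,np.array([k,0,0,0.]),).reshape(-1,2)
    return E[:3,3],np.c_[p,np.ones(len(p))]@E[:3,:3].T
def plane(c,uv,z):
    o,d=ray(c,uv);return o+d*((z-o[2])/d[:,2])[:,None]
def proj(c,P):
    K,k,E=c;P=np.atleast_2d(P);Q=(P-E[:3,3])@E[:3,:3]
    return cv2.projectPoints(Q,np.zeros(3),np.zeros(3),K,np.array([k,0,0,0.]))[0].reshape(-1,2)
E
python3 - <<'E'
from h import *
t=cam('top')
print('axle L',plane(t,[(390,163),(417,232)],.045),'short',plane(t,[(441,160),(458,203)],.045))
print('stand base',plane(t,[(232,152),(235,223),(274,222),(270,150)],.01))
a=cv2.imread('pics/top.png')
A=cv2.resize(a[150:240,375:475],None,fx=6,fy=6,interpolation=2)
B=cv2.resize(a[140:230,225:283],None,fx=6,fy=6,interpolation=2)
c=np.hstack([A,B]);c=cv2.resize(c,None,fx=.83,fy=.83);print(c.shape);cv2.imwrite('pics/c1.png',c)
E
```

```text
axle L [[ 0.5836492  -0.13911075  0.045     ]
 [ 0.41322252 -0.20128955  0.045     ]] short [[ 0.59212339 -0.26587342  0.045     ]
 [ 0.48454522 -0.30347994  0.045     ]]
stand base [[0.6186192  0.26080014 0.01      ]
 [0.43591511 0.24571321 0.01      ]
 [0.43907656 0.14827001 0.01      ]
 [0.62443247 0.16331    0.01      ]]
(448, 787, 3)
```

View pics/c1.png

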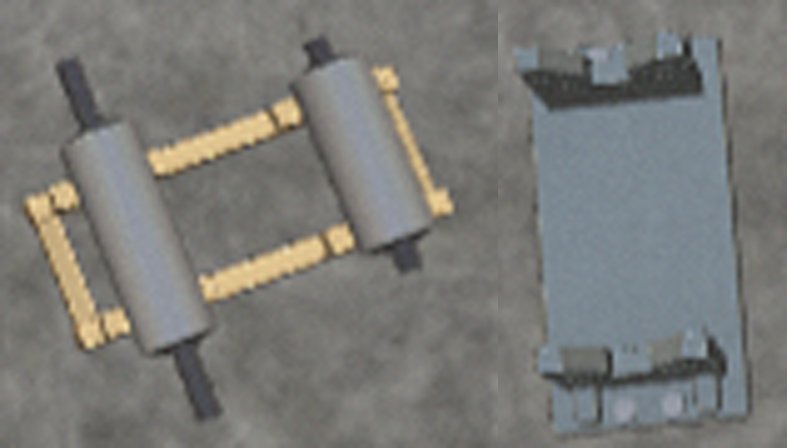

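The top view shows the long roller (left) with axle ends near (389,163) and (417,233). The short roller is to its right, and the stand is around (252,187). The sizes and the 120 mm spacing agree. I'll move over the stand first for a close look with the wrist camera.

Emit:
{"name": "move_arm", "arguments": {
  "commands": [
    [[-0.043,-0.029,0,0,0,0,0.085],[-0.043,-0.029,0,0,0,0,0.085],[-0.043,-0.029,0,0,0,0,0.085],[-0.043,-0.029,0,0,0,0,0.085],[-0.043,-0.029,0,0,0,0,0.085],[-0.043,-0.029,0,0,0,0,0.085],[-0.043,-0.029,0,0,0,0,0.085],[-0.043,-0.029,0,0,0,0,0.085],[-0.043,-0.029,0,0,0,0,0.085],[0,0,0,0,0,10,0.085],[0,0,0,0,0,10,0.085],[0,0,0,0,0,10,0.085],[0,0,0,0,0,10,0.085],[0,0,0,0,0,10,0.085],[0,0,0,0,0,10,0.085],[0,0,0,0,0,0,0.085],[0,0,0,0,0,0,0.085]]
  ]
}}

```text
t: 2.22
eef_pos: [0.5211, 0.2224, 0.2109]
tool_rot: [-0.0, 0.667, 0.745, -0.0]
contact_force: [0.5, -0.6, 0.5]
gripper_width: 0.996
grasp_force: 0.0
```

```bash
python3 - <<'E'
from h import *
o=bot.get_obs();a=imaging.read_camera('wrist')
np.save('o1.npy',np.r_[o['eef_pos'],o['tool_rot']])
print(o['t'],o['eef_pos'],o['tool_rot'],o['q'])
cv2.imwrite('pics/w1.png',a[:,:,::-1])
E
```

```text
2.225 [0.52108103 0.22242719 0.21092316] [-4.30987526e-05  6.66681013e-01  7.45343138e-01 -1.79645961e-04] [-0.8118473   0.30873494  0.37048362  1.83956084 -0.12963118  1.01720205
 -0.2776457 ]
```

View pics/w1.png

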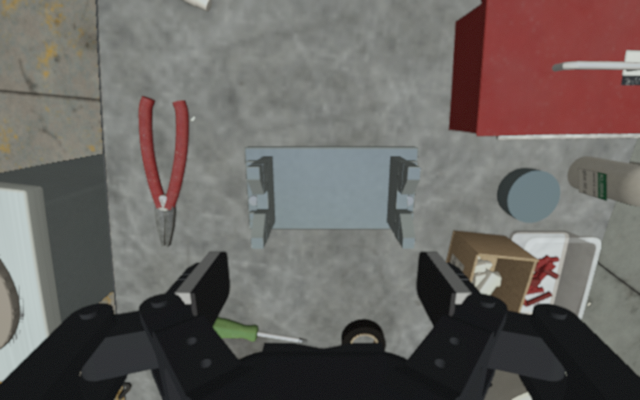

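The wrist view shows the stand: base top corners at about (246,147) and (416,147), slots near (258,200) and (406,200). I'll enlarge it to pick edges.

```bash
python3 - <<'E'
import cv2
a=cv2.imread('pics/w1.png')
cv2.imwrite('pics/w1c.png',cv2.resize(a[135:260,235:430],None,fx=4,fy=4,interpolation=2))
E
```

```text
(no output)
```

View pics/w1c.png

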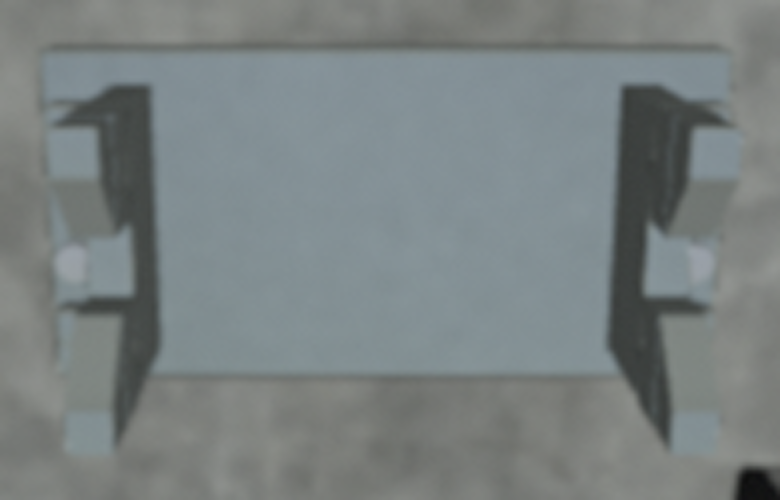

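```bash
python3 - <<'E'
from h import *
v=np.load('o1.npy');c=cam('wrist',dict(eef_pos=v[:3],tool_rot=v[3:]))
f=lambda L:(np.array(L)+.5)/4-.5+[235,135]
top=plane(c,f([(50,127),(98,127),(103,180),(55,180),(692,127),(740,127),(738,179),(692,180),(68,412),(114,412),(114,455),(67,455),(672,412),(716,412),(716,455),(672,455)]),.09).round(4)
L=np.r_[top[:4],top[8:12]];Rr=np.r_[top[4:8],top[12:]]
print(top)
cl,cr=L.mean(0),Rr.mean(0);d=cr-cl;print('upr centres',cl,cr,'dist(.146)',np.hypot(*d[:2]),'centre',(cl+cr)/2,'ang',np.degrees(np.arctan2(d[1],d[0])))
b=plane(c,f([(42,50),(728,50)]),.01);print('base edge',b,np.linalg.norm(b[1]-b[0]),np.degrees(np.arctan2(*(b[1]-b[0])[1::-1])))
bo=plane(c,f([(132,232),(130,297),(645,232),(643,297)]),.054);print('slot bottoms',bo,bo.mean(0))
E
```

```text
[[0.4515 0.2378 0.09  ]
 [0.4622 0.239  0.09  ]
 [0.4641 0.2269 0.09  ]
 [0.4532 0.2257 0.09  ]
 [0.5953 0.2538 0.09  ]
 [0.6062 0.255  0.09  ]
 [0.608  0.2432 0.09  ]
 [0.5975 0.2418 0.09  ]
 [0.459  0.1695 0.09  ]
 [0.47   0.1707 0.09  ]
 [0.4707 0.1595 0.09  ]
 [0.4593 0.1583 0.09  ]
 [0.603  0.1854 0.09  ]
 [0.6136 0.1865 0.09  ]
 [0.6157 0.1755 0.09  ]
 [0.605  0.1744 0.09  ]]
upr centres [0.46125  0.198425 0.09    ] [0.6055375 0.21445   0.09     ] dist(.146) 0.14517466473613788 centre [0.53339375 0.2064375  0.09      ] ang 6.337467759779472
base edge [[0.4304919  0.24491123 0.01      ]
 [0.62457878 0.26653611 0.01      ]] 0.19528786666304737 6.357591315793375
slot bottoms [[0.46609261 0.20605677 0.054     ]
 [0.46670379 0.18842989 0.054     ]
 [0.59839141 0.22073644 0.054     ]
 [0.60088654 0.20329396 0.054     ]] [0.53301859 0.20462927 0.054     ]
```

Emit:
{"name": "move_arm", "arguments": {
  "commands": [
    [[-0.043,-0.007,0,0,0,0,0.085],[-0.043,-0.007,0,0,0,0,0.085],[-0.043,-0.007,0,0,0,0,0.085],[-0.043,-0.007,0,0,0,0,0.085],[-0.043,-0.007,0,0,0,0,0.085],[-0.043,-0.007,0,0,0,0,0.085],[-0.043,-0.007,0,0,0,0,0.085],[-0.043,-0.007,0,0,0,0,0.085],[-0.043,-0.007,0,0,0,0,0.085],[0,0,0,0,0,9.5,0.085],[0,0,0,0,0,9.5,0.085],[0,0,0,0,0,9.5,0.085],[0,0,0,0,0,9.5,0.085],[0,0,0,0,0,9.5,0.085],[0,0,0,0,0,9.5,0.085],[0,0,0,0,0,9.5,0.085],[0,0,0,0,0,9.5,0.085],[0,0,0,0,0,0,0.085],[0,0,0,0,0,0,0.085]]
  ]
}}

```text
t: 4.65
eef_pos: [0.5002, -0.1691, 0.2111]
tool_rot: [-0.0, 0.984, 0.177, -0.0]
contact_force: [0.1, -0.7, 0.4]
gripper_width: 0.993
grasp_force: 0.0
```

```bash
python3 - <<'E'
from h import *
o=bot.get_obs();a=imaging.read_camera('wrist')
np.save('o2.npy',np.r_[o['eef_pos'],o['tool_rot']])
print(o['t'],o['eef_pos'],o['tool_rot'],o['q'])
cv2.imwrite('pics/w2.png',a[:,:,::-1])
E
```

```text
4.65 [ 0.50020893 -0.16907768  0.21107552] [-5.55836818e-05  9.84187752e-01  1.77128385e-01 -2.12530161e-05] [-0.47620992  0.3038207   0.84201399  1.94587481 -0.26739395  1.00644916
 -0.72668616]
```

View pics/w2.png

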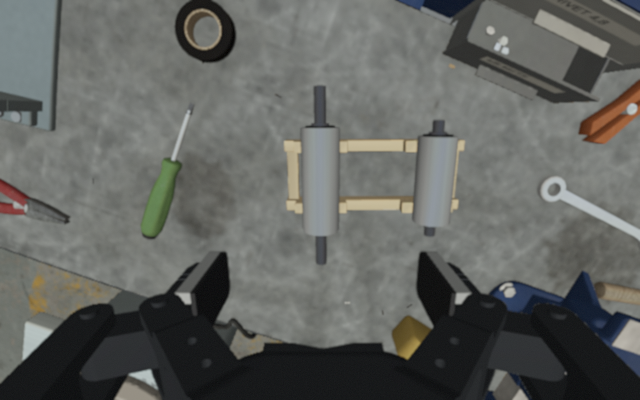

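The long roller's axle runs from (320,86) to (321,263) and its tube from row 124 to row 235, almost along the tool's x axis.

```bash
python3 - <<'E'
from h import *
v=np.load('o2.npy');c=cam('wrist',dict(eef_pos=v[:3],tool_rot=v[3:]))
g=cv2.cvtColor(cv2.imread('pics/w2.png'),cv2.COLOR_BGR2GRAY)
pts=[]
for r in list(range(92,118,2))+list(range(242,260,2)):
    x=np.where(g[r,305:337]<75)[0]+305
    if len(x):pts.append((x.mean(),r,len(x)))
pts=np.array(pts);print(pts[::4])
P=plane(c,pts[:,:2],.045)
vx,vy,x0,y0=cv2.fitLine(np.float32(P[:,:2]),cv2.DIST_HUBER,0,.01,.01).ravel()
col=g[70:280,318:323].mean(1);rows=np.arange(70,280)
dark=rows[col<75];print('axle rows',dark.min(),dark.max())
E=plane(c,[(320,dark.min()),(321,dark.max())],.045);T=plane(c,[(320,124),(321,235)],.045)
print(E,np.linalg.norm(E[0]-E[1]),E.mean(0),'tube',np.linalg.norm(T[0]-T[1]),T.mean(0))
print('ang',np.degrees(np.arctan2(vy,vx)),'line pt',x0,y0)
q=v[3:];M=R.from_quat(np.r_[q[1:],q[0]]).as_matrix()
print('tool x ang',np.degrees(np.arctan2(M[1,0],M[0,0])))
for m in(E.mean(0),T.mean(0)):print('delta in tool',M.T@(m-v[:3]))
E
```

```text
[[318.4         92.           5.        ]
 [319.         100.           5.        ]
 [320.         108.           6.        ]
 [320.28571429 116.           7.        ]
 [321.5        248.           6.        ]
 [321.4        256.           5.        ]]
axle rows 111 262
[[ 0.56650217 -0.14122471  0.045     ]
 [ 0.41226227 -0.19931179  0.045     ]] 0.16481522631052065 [ 0.48938222 -0.17026825  0.045     ] tube 0.11940087108105114 [ 0.49878687 -0.16678831  0.045     ]
ang 20.83072 line pt 0.5410948 -0.15094636
tool x ang 20.405081728311682
delta in tool [-0.01055877 -0.00263951  0.16607606]
delta in tool [-0.00053095 -0.00262211  0.16607584]
```

```bash
python3 - <<'E'
from h import *
v=np.load('o2.npy');c=cam('wrist',dict(eef_pos=v[:3],tool_rot=v[3:]));q=v[3:];M=R.from_quat(np.r_[q[1:],q[0]]).as_matrix()
g=cv2.cvtColor(cv2.imread('pics/w2.png'),cv2.COLOR_BGR2GRAY)
print(g[80:94,316:322].mean(1).astype(int),g[257:270,319:324].mean(1).astype(int))
print(g[116:132,317:324].mean(1).astype(int),g[228:242,317:324].mean(1).astype(int))
print(g[150,296:346],g[220,296:346])
for r,z in(((86,264),.051),((124,236),.065)):
    P=plane(c,[(320,r[0]),(321,r[1])],z);print(np.linalg.norm(P[0]-P[1]),P.mean(0),M.T@(P.mean(0)-v[:3]))
E
```

```text
[131 134 136 136 127 105  83  74  75  75  75  75  75  75] [ 74  74  74  73  74  73  76  88 104 113 114 115 117]
[ 74  73  74  74  73  73  73  75  74  68  56  82 125 145 149 149] [148 148 148 148 149 149 147 134 101  76  73  74  74  74]
[180 181 183 181 165 133 113 118 126 132 136 140 144 148 149 149 150 151
 152 150 149 149 150 150 150 150 149 149 149 148 147 146 145 144 141 140
 136 133 130 123 116 107 104 129 165 181 185 186 187 187] [117 116 117 117 116 113 107 112 123 132 137 139 143 146 148 148 150 150
 151 150 149 148 148 148 150 150 149 150 150 150 148 147 145 144 138 135
 131 127 123 116 107  95  91 106 122 127 126 126 126 126]
0.1875848089323208 [ 0.50052957 -0.16619579  0.051     ] [ 0.00130885 -0.00257055  0.16007579]
0.11325838196207215 [ 0.50220906 -0.1656606   0.065     ] [ 0.00306924 -0.00248823  0.14607574]
```

```bash
python3 - <<'E'
import cv2
a=cv2.imread('pics/scene.png');b=cv2.imread('pics/w2.png')
import numpy as np
A=cv2.resize(a[205:280,340:445],(420,300),interpolation=2);B=cv2.resize(b[130:225,275:375],(316,300),interpolation=2)
cv2.imwrite('pics/c3.png',np.hstack([A,B]))
E
```

```text
(no output)
```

View pics/c3.png

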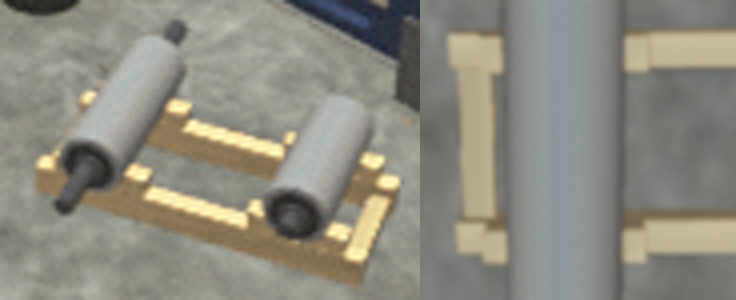

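The crop shows the rest's end cross-bar sits well below the strip tops. With the TCP at z≈0.024 the fingertips stay above the bar. I'll centre over the roller and descend.

Emit:
{"name": "move_arm", "arguments": {
  "commands": [
    [[0.002,-0.0025,0.02,0,0,-0.4,0.085],[0,0,0.022,0,0,0,0.085],[0,0,0.022,0,0,0,0.085],[0,0,0.022,0,0,0,0.085],[0,0,0.022,0,0,0,0.085],[0,0,0.022,0,0,0,0.085],[0,0,0.02,0,0,0,0.085],[0,0,0.015,0,0,0,0.085],[0,0,0.01,0,0,0,0.085],[0,0,0.007,0,0,0,0.085],[0,0,0.005,0,0,0,0.085],[0,0,0,0,0,0,0.085],[0,0,0,0,0,0,0.085]]
  ]
}}

```text
t: 6.32
eef_pos: [0.5015, -0.1661, 0.0244]
tool_rot: [0.0, 0.984, 0.179, 0.0]
contact_force: [-0.4, -1.2, -0.5]
gripper_width: 0.996
grasp_force: 0.0
```

Emit:
{"name": "move_arm", "arguments": {
  "commands": [
    [[0,0,0,0,0,0,0.03],[0,0,0,0,0,0,0.03],[0,0,0,0,0,0,0.03],[0,0,0,0,0,0,0.03],[0,0,0,0,0,0,0.03],[0,0,0,0,0,0,0.03],[0,0,0,0,0,0,0.03],[0,0,0,0,0,0,0.03]]
  ],
  "squeeze": 60
}}

```text
t: 7.32
eef_pos: [0.5013, -0.1659, 0.0247]
tool_rot: [-0.0, 0.984, 0.179, 0.0]
contact_force: [-1.6, 1.8, 8.4]
gripper_width: 0.432
grasp_force: 59.1
```

Emit:
{"name": "move_arm", "arguments": {
  "commands": [
    [[0,0,-0.003,0,0,0,0.03],[0,0,-0.004,0,0,0,0.03],[0,0,-0.005,0,0,0,0.03],[0,0,0,0,0,0,0.03],[0,0,0,0,0,0,0.03]]
  ]
}}

```text
t: 7.95
eef_pos: [0.5012, -0.1659, 0.036]
tool_rot: [-0.0, 0.984, 0.179, -0.0]
contact_force: [0.7, 0.4, -3.9]
gripper_width: 0.433
grasp_force: 60.2
```

```bash
python3 - <<'E'
from h import *
o=bot.get_obs();a=imaging.read_camera('wrist');b=imaging.read_camera('scene')
print(o['t'],o['eef_pos'],o['contact_force'],o['torque'],o['gripper_width'])
cv2.imwrite('pics/w3.png',np.hstack([a[150:400,170:480],cv2.resize(b[190:290,340:450],None,fx=2.5,fy=2.5)])[:,:,::-1])
E
```

```text
7.95 [ 0.50119824 -0.16594986  0.03604621] [ 0.74791986  0.35012986 -3.92639515] [-0.00702187  0.0055668  -0.01243145] 0.4326374581788592
```

View pics/w3.png

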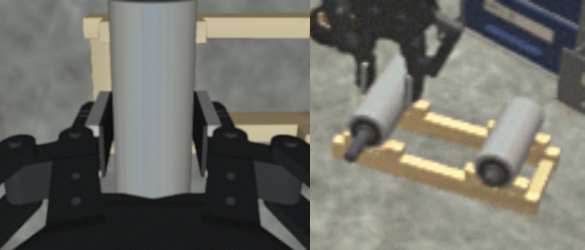

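The roller is held (−3.9 N matches its weight, almost no moment), clear of the notch, and the short roller is untouched. I'll lift and carry it above the stand.

Emit:
{"name": "move_arm", "arguments": {
  "commands": [
    [[0,0,-0.01,0,0,0,0.03],[0,0,-0.02,0,0,0,0.03],[0,0,-0.03,0,0,0,0.03],[0,0,-0.03,0,0,0,0.03],[0,0,-0.03,0,0,0,0.03],[0,0,-0.02,0,0,0,0.03],[0.008,-0.0168,0,0,0,0,0.03],[0.008,-0.0168,0,0,0,0,0.03],[0.0161,-0.0336,0,0,0,0,0.03],[0.0161,-0.0336,0,0,0,0,0.03],[0.0161,-0.0336,0,0,0,0,0.03],[0.0161,-0.0336,0,0,0,0,0.03],[0.0161,-0.0336,0,0,0,0,0.03],[0.0161,-0.0336,0,0,0,0,0.03],[0.0161,-0.0336,0,0,0,0,0.03],[0.0161,-0.0336,0,0,0,0,0.03],[0.008,-0.0168,0,0,0,0,0.03],[0.008,-0.0168,0,0,0,0,0.03]]
  ]
}}

```text
t: 10.3
eef_pos: [0.5337, 0.2047, 0.1763]
tool_rot: [0.0, 0.984, 0.178, -0.0]
contact_force: [0.6, -1.1, -3.1]
gripper_width: 0.431
grasp_force: 60.6
```

Emit:
{"name": "move_arm", "arguments": {
  "commands": [
    [[0,0,0,0,0,4.3,0.03],[0,0,0,0,0,5,0.03],[0,0,0,0,0,5,0.03],[0,0,0,0,0,0,0.03],[0,0,0,0,0,0,0.03]]
  ]
}}

```text
t: 10.92
eef_pos: [0.5338, 0.2045, 0.1762]
tool_rot: [0.0, 0.998, 0.055, -0.0]
contact_force: [0.4, -1.1, -4.9]
gripper_width: 0.424
grasp_force: 60.6
```

```bash
python3 - <<'E'
from h import *
o=bot.get_obs();a=imaging.read_camera('wrist')
np.save('o4.npy',np.r_[o['eef_pos'],o['tool_rot']])
q=o['tool_rot'];M=R.from_quat(np.r_[q[1:],q[0]]).as_matrix()
print(o['t'],o['eef_pos'],o['contact_force'],o['torque'],'xang',np.degrees(np.arctan2(M[1,0],M[0,0])),'tilt',M[:,2])
print('delta tool',M.T@(np.array([.5333,.2055,.0395])-o['eef_pos']))
cv2.imwrite('pics/w4.png',a[:,:,::-1])
E
```

```text
10.925 [0.53377127 0.20450772 0.17618647] [ 0.39707531 -1.11951887 -4.8846306 ] [ 0.01051626 -0.04617278 -0.00407953] xang 6.3215528748805445 tilt [-3.73599114e-05 -1.33097630e-04 -9.99999990e-01]
delta tool [-0.00035207 -0.00105566  0.13668636]
```

View pics/w4.png

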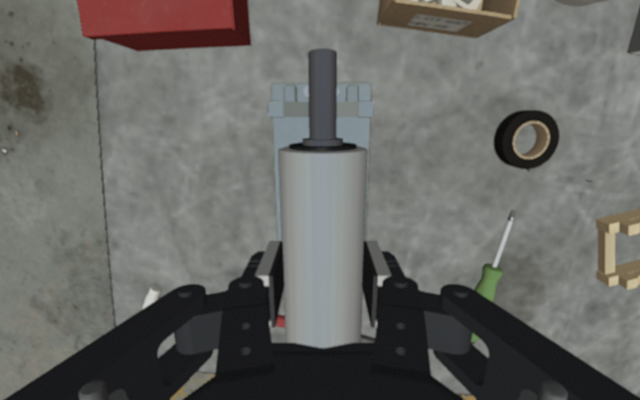

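The far upright is centred at u≈321.5 and the axle at u≈322, so the axle lines up with the slot to within 1 mm. I'll lower it most of the way and check the forces.

Emit:
{"name": "move_arm", "arguments": {
  "commands": [
    [[0,-0.001,0.01,0,0,0,0.03],[0,0,0.018,0,0,0,0.03],[0,0,0.018,0,0,0,0.03],[0,0,0.018,0,0,0,0.03],[0,0,0.012,0,0,0,0.03],[0,0,0.01,0,0,0,0.03],[0,0,0.01,0,0,0,0.03],[0,0,0.01,0,0,0,0.03],[0,0,0.008,0,0,0,0.03],[0,0,0.006,0,0,0,0.03],[0,0,0.005,0,0,0,0.03],[0,0,0,0,0,0,0.03],[0,0,0,0,0,0,0.03]]
  ]
}}

```text
t: 12.6
eef_pos: [0.5338, 0.206, 0.0513]
tool_rot: [-0.0, 0.999, 0.055, 0.0]
contact_force: [-1.0, -0.9, -3.1]
gripper_width: 0.435
grasp_force: 60.6
```

```bash
python3 - <<'E'
from h import *
o=bot.get_obs();a=imaging.read_camera('wrist');b=imaging.read_camera('scene')
print(o['t'],o['eef_pos'],o['contact_force'],o['torque'],o['gripper_width'])
cv2.imwrite('pics/w5.png',np.hstack([a[0:260,200:440],cv2.resize(b[120:224,220:350],None,fx=2.5,fy=2.5)])[:,:,::-1])
E
```

```text
12.6 [0.53382986 0.20603684 0.05132769] [-1.04554089 -0.92157137 -3.11730262] [-0.02158729  0.00564388 -0.04051706] 0.43500491382432555
```

View pics/w5.png

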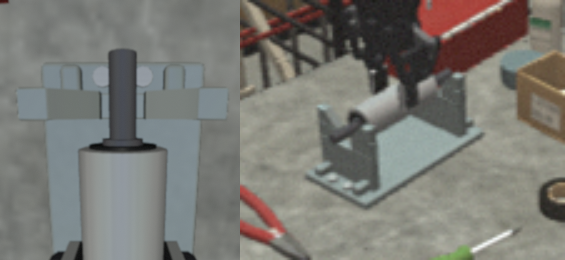

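The axle is centred in the far slot (u≈123 of the crop, between the slot walls) and entering both slots. I'll ease it down.

Emit:
{"name": "move_arm", "arguments": {
  "commands": [
    [[0,0,0.003,0,0,0,0.03],[0,0,0.003,0,0,0,0.03],[0,0,0.002,0,0,0,0.03],[0,0,0.002,0,0,0,0.03],[0,0,0,0,0,0,0.03],[0,0,0,0,0,0,0.03]]
  ]
}}

```text
t: 13.45
eef_pos: [0.5337, 0.206, 0.0412]
tool_rot: [-0.0, 0.998, 0.055, 0.0]
contact_force: [0.1, 0.9, -3.7]
gripper_width: 0.424
grasp_force: 60.6
```

Emit:
{"name": "move_arm", "arguments": {
  "commands": [
    [[0,0,0.001,0,0,0,0.03],[0,0,0,0,0,0,0.03],[0,0,0,0,0,0,0.03]]
  ]
}}

```text
t: 13.82
eef_pos: [0.5336, 0.206, 0.0401]
tool_rot: [-0.0, 0.999, 0.055, -0.0]
contact_force: [-0.1, 0.9, -4.3]
gripper_width: 0.43
grasp_force: 60.6
```

Emit:
{"name": "move_arm", "arguments": {
  "commands": [
    [[0,0,0.001,0,0,0,0.03],[0,0,0,0,0,0,0.03],[0,0,0,0,0,0,0.03]]
  ]
}}

```text
t: 14.2
eef_pos: [0.5337, 0.206, 0.0398]
tool_rot: [-0.0, 0.999, 0.055, 0.0]
contact_force: [-2.7, -0.9, 5.6]
gripper_width: 0.429
grasp_force: 61.9
```

It made contact at the expected height (the force went from −4.3 to +5.6 N). I'll release gently and retreat upward.

Emit:
{"name": "move_arm", "arguments": {
  "commands": [
    [[0,0,0,0,0,0,0.037],[0,0,0,0,0,0,0.04],[0,0,0,0,0,0,0.044],[0,0,0,0,0,0,0.05],[0,0,0,0,0,0,0.06],[0,0,0,0,0,0,0.075],[0,0,0,0,0,0,0.085],[0,0,0,0,0,0,0.085],[0,0,0,0,0,0,0.085],[0,0,0,0,0,0,0.085]]
  ],
  "squeeze": 20
}}

```text
t: 15.45
eef_pos: [0.5336, 0.206, 0.0391]
tool_rot: [-0.0, 0.998, 0.055, 0.0]
contact_force: [0.1, 0.2, -0.0]
gripper_width: 0.994
grasp_force: 0.0
```

Emit:
{"name": "move_arm", "arguments": {
  "commands": [
    [[0,0,-0.005,0,0,0,0.085],[0,0,-0.015,0,0,0,0.085],[0,0,-0.025,0,0,0,0.085],[0,0,-0.03,0,0,0,0.085],[0,0,-0.03,0,0,0,0.085],[0,0,-0.03,0,0,0,0.085],[0,0,-0.02,0,0,0,0.085],[0,0,0,0,0,0,0.085],[0,0,0,0,0,0,0.085],[0,0,0,0,0,0,0.085]]
  ]
}}

```text
t: 16.7
eef_pos: [0.533, 0.2058, 0.1933]
tool_rot: [0.0, 0.999, 0.055, -0.001]
contact_force: [0.2, -1.7, 0.2]
gripper_width: 0.994
grasp_force: 0.0
```

```bash
python3 - <<'E'
from h import *
o=bot.get_obs();a=imaging.read_camera('wrist');b=imaging.read_camera('scene')
np.save('o5.npy',np.r_[o['eef_pos'],o['tool_rot']])
print(o['t'],o['eef_pos'],o['contact_force'],o['gripper_width'])
cv2.imwrite('pics/wraw.png',a[:,:,::-1])
cv2.imwrite('pics/w6.png',np.hstack([a[50:350,200:440],cv2.resize(b[130:230,230:340],None,fx=3,fy=3),cv2.resize(b[190:290,350:425],None,fx=3,fy=3)])[:,:,::-1])
c=cam('wrist',o);s=np.array([.5333,.2055]);d=np.array([np.cos(np.radians(6.35)),np.sin(np.radians(6.35))])
for x in(.095,.055,-.055,-.095):print(x,proj(c,np.r_[s+x*d,.06]))
E
```

```text
16.7 [0.53300545 0.20576042 0.19329561] [ 0.23461694 -1.69310508  0.16220636] 0.994391711487647
0.095 [[323.30594538  82.76672647]]
0.055 [[323.37367816 129.04668953]]
-0.055 [[323.5322857  241.49026632]]
-0.095 [[323.58107113 277.31735802]]
```

View pics/w6.png

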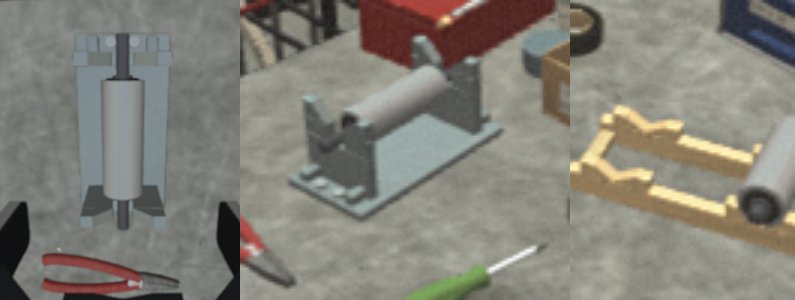

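The roller is seated: axle ends at rows 83 and 279 against predicted 83 and 277, column 323 at both ends. The short roller is still in its rest. I'll hand it in.

```bash
python3 -c "
from station import bot
print(bot.hand_in())"
```

```text
the job is handed in; nothing more can be done
None
```

I lowered the long roller into the stand's slots under control, released it and handed the job in at about 17 s of the 37 s allowed. In the last camera check it was seated and in line with the stand, and the short roller was still in its rest; the hand-in gave no verdict.

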